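Refit the rod heater of a sole activator and shut its guard

ROBOT

A 6-joint arm with a two-finger parallel gripper is mounted at the origin on a cart in front of the work surface, level with it; the furniture and walls round the work are solid. World frame = base frame: x ahead of the robot, y to its left, z up, the work surface at z = 0. Lengths are in m, angles in degrees, forces in N, time in s.
With the tool pointing down it reaches from about 0.275 to 1 m from the base axis. Payload 8.4 kg.
Tool frame: the origin (TCP) lies on the centre line of the jaws, within the pads' length; the fingertips stand 14 mm ahead of it and the grasp point (between the pads) lies 5 mm behind it; z points along the fingers, y is the line along which they close (so a half turn about z gives the same grasp; the last joint's range is limited). The gripper opens to 85 mm and grips with 20 to 120 N. Pads are 22 mm wide; open, the fingers measure 114 mm over their backs; the gripper's body (76 mm by 85 mm) begins 54 mm behind the grasp point. The pads swing forward as they close: fully open they stand 13 mm farther back than shut.
Start: joints at [-63.392, 20.225, 93.587, -0, 66.188, -0.138], TCP at [0.281, -0.558, 0.245] pointing down, gripper open.
Joint ranges: [-150.9, 150.9], [-52.94, 120.26], [3.33, 152.33], [-74.26, 254.26], [0, 154.13], [-172.89, 172.89]. Speed limits (degrees/s): [127.2, 127.2, 159.86, 180, 180, 180].

INTERFACE

Orientations are given as a 3x3 rotation matrix whose columns are the frame's x, y, z axes.
In Python, from rig import env, imaging, ticket, finder gives the robot as it stands.
- The arm moves only by the tool send_rows, never from a script. Its argument "rows" is a list of rows, each a list of 7 numbers: the shift along the tool's x, y, z in m, then the turn, a rotation vector about the tool's x, y, z in rad, then the opening in per cent of the stroke, from 0 (shut) to 100 (fully open). A call has exactly 5 rows; each row shifts and turns the commanded pose from where the row before left it, along the tool's axes as they then stand; what a row does not reach is not made up. A row lasts 1/8 s, in which the tool goes at most 62.5 mm and 10.7 degrees, less where a joint would pass 70% of its speed; a pose out of reach is approached as far as the arm can. A call with a gripper value outside its range is refused whole. The fingers move at their own pace and stop on an object; the grip force is fixed at half the most. Time passes only in rows, so rows that do not move let the fingers close, or fill a call up. It gives the time, the measured TCP pose, the force, the opening and the grip force at its end, in the units of the state.
- env.observe(): the state, without advancing time (a new reading comes with each control period).
- imaging.get_image(name): name is "side" or "top"; returns the picture (480x640x3 uint8, red, green, blue); there is no depth.
- imaging.get_calibration(name): a dict with "camera_matrix" (3x3 intrinsics, pixels), "world_from_camera" (4x4, takes a point from camera to world coordinates). Camera axes: x right, y down, z forward; pixel columns grow to the right and rows downward; lengths in m; the calibration is good to about 2 mm. A picture is of the moment at which its call begins. get_calibration takes no time and is no camera call.
- ticket.sign_off(): hands the job in; it is judged then, once.
Trained networks look in the newest picture that a camera, given by its name, has taken for a name from the list of things; names that differ only in an ending like _2 or _b are one class to them, and where a whole thing is asked for, a point or a joint stands for the part that bears it (a point fixed in the world has none). Each returns a list of dicts, best first, with "p" (0 to 1); they miss things now and then, are a little off and sometimes report something else, mostly with a low value. They report only what shows in the picture. A call takes as long as a camera call.
- finder.boxes_of(camera, query): "location" ([row, column] in pixels, amid what is visible of it).
- finder.landmark_of(camera, query): "location" ([row, column] in pixels: a listed point, or the origin of a listed thing).
The state is a dict: "t": time; "joint_positions": joint angles; "joint_velocities": joint speeds; "joint_torque": joint torques, N m; "tcp_pos": TCP position; "orientation": TCP orientation; "wrist_force": force on the tool from outside, world axes, zero at the start; "moment": the same for the moment, N m; "opening": finger opening in m; "gripper_force": force on a finger pad.
Only numpy, scipy, OpenCV 4.12 (cv2) and the standard library are available. Lean on these libraries where they do the work, as an engineer would, in place of code of your own. Each camera call takes 0.05 s, during which the arm holds its last target. There are 200 camera calls.

TASK

Fit the loose rod heater back into the open heater box: lay it across the mouths of the two spring clips and let go of it, then press its two end blocks down until each has snapped fully home; do not grip or press the brittle thin rod between the blocks while the ends are being forced in. Then swing the wire guard right down over it. Leave the tools and tins around it where they are.

Things in the scene. Friction and masses are not known exactly. Their poses are not given: they have to be found in the camera images.
- heater_center (a point): Middle of the loose rod heater, on its axis, half-way up (13 mm above the bench at the start). 200 mm long along its own y: a grooved white ceramic rod 14 mm thick, 88 mm long, and at each end an octagonal white ceramic block 56 mm long, 26 mm across flats (flats down, up and sideways, 45 degree chamfers between). Carry it by the thin rod. Ends alike, fits either way round; about 0.15 kg.
- heater_end_a (a point): Point on the heater's axis in one end block, 88 mm from its middle along +y (12 mm from the end face): the part that goes into a clip. The flat top of the block, 44 to 78 mm from the middle, stays clear of the clip's leaves and can be pressed.
- heater_end_b (a point): The same in the other end block, 88 mm from the middle along its -y
- unit: Heater box: open grey metal tray fixed on the bench, 132 mm (own x) by 244 mm (own y), rim 52 mm high, reflector trough inside. Origin under its middle on the bench, z up. The heater lies along its y, between end plates that leave it 9 mm of shift either way. Pressing one end in leaves the other up, so the heater tilts 7 degrees (the pressed block top then 65 mm up at its inner half) until both are home.
- clip_left (a point): Spring clip at the box's y = +88 mm; this point is where the heater's axis lies when home, 48 mm above the bench (block top 61 mm). Two steel leaves, 16 mm wide along y, one each side in x, with rolled noses 59 mm up, 16 mm apart, and lips flaring to 43 mm at 72 mm height. A heater laid on the mouths rests on the noses, axis 70 mm up. About 10 N at each end snaps it in.
- clip_right (a point): The like point of the same clip at the box's y = -88 mm
- guard (a joint): Hinge of the wire guard, rad: 0 is shut, resting over the tray; 1.57 upright; up to 2.1 leaning back. It starts at 1.8 to 2.05. It falls shut by itself, slowly, once below about 1.1, and falls open above about 1.4.
- guard_edge (a point): Middle of the guard's free outer edge. The guard is a basket of steel wires 200 mm wide (box y), hinged along the box's back rim at its x = +65, z = 50 mm; this point lies 120 mm from the hinge along the guard and 28 mm out on its outer face (shut: box x = -55, z = 78 mm). Leaning back, the outer face looks away from the tray, to box +x.
- hammer: Bystander: cobbler's hammer with wooden shaft, 213 mm long, lying in front of the drawer cabinet on the left; leave it in place
- pincers: Bystander: lasting pincers with dipped grips, 136 mm long, lying behind the heater box; leave it in place
- tack_tin: Bystander: open round tin of tacks, 68 mm across, 24 mm high, right of the heater box; leave it in place
- tape_roll_3: Bystander: roll of masking tape lying flat, 108 mm across, 36 mm high, behind the heater box; leave it in place

How it is judged:
By the outcome, as a careful person would: the job done as asked, in the order asked, and still so for the second after the job is handed in, with the robot touching nothing.
It also fails if it takes over 66 s, if anything falls off the work surface, if the arm or the gripper's body presses on something with over 40 N, if the wrist force passes 120 N, or if a joint passes its speed limit or range.

## Working session

There is one attempt and no reset: what is moved stays moved. The work goes in short steps, Python scripts to look and compute and a tool call to move; the robot and the scene stay as the last step left them, time stands still between calls to the robot, and variables do not carry over. Pictures are saved under pics/ and viewed, at most 13 in all, crops included, and the job is handed in when it is done.

Besides the shell and the picture viewer there is one more tool, called after "Request:" as a command line: name --pt "numbers of a row" for each row, then --argument value for the rest. send_rows: Moves the arm, as the interface text tells. Its arguments: {"type":"object","properties":{"rows":{"type":"array"}},"required":["rows"]}

```bash
mkdir -p pics; cat > h.py <<'E'
import numpy as np, cv2
from rig import env, imaging, ticket, finder
def cal(c):
    d=imaging.get_calibration(c); return np.array(d["camera_matrix"]),np.array(d["world_from_camera"])
def ray(c,rc):
    K,T=cal(c); d=T[:3,:3]@np.linalg.inv(K)@np.array([rc[1],rc[0],1.]); return T[:3,3],d/np.linalg.norm(d)
def onz(c,rc,z):
    o,d=ray(c,rc); return o+d*(z-o[2])/d[2]
def proj(c,p):
    K,T=cal(c); q=K@(T[:3,:3].T@(np.array(p)-T[:3,3])); return q[1]/q[2],q[0]/q[2]
def tri(a,b):
    A=0;B=0
    for c,rc in (("top",a),("side",b)):
        o,d=ray(c,rc); P=np.eye(3)-np.outer(d,d); A=A+P; B=B+P@o
    return np.linalg.solve(A,B)
E
python3 - <<'E'
from h import *
for c in("top","side"):
    cv2.imwrite(f"pics/{c}0.png",imaging.get_image(c)[:,:,::-1])
    print(c,cal(c)[1].round(3).tolist())
    for q in["heater_center","heater_end_a","unit","clip_left","clip_right","guard_edge"]:
        print(q,[(np.round(r["location"],1).tolist(),round(r["p"],2)) for r in finder.landmark_of(c,q)[:3]])
print(env.observe())
E
```

```text
top [[-0.026, -0.999, 0.034, 0.502], [-1.0, 0.026, -0.003, -0.091], [0.002, -0.034, -0.999, 1.141], [0.0, 0.0, 0.0, 1.0]]
heater_center [([214.0, 284.6], 0.7)]
heater_end_a [([228.5, 257.3], 0.9), ([197.6, 322.5], 0.69)]
unit [([264.2, 385.0], 0.9)]
clip_left [([246.3, 358.6], 0.94), ([226.5, 157.1], 0.65)]
clip_right [([278.5, 417.3], 0.6)]
guard_edge [([206.8, 428.0], 0.6)]
side [[1.0, -0.012, -0.015, 0.553], [0.004, -0.654, 0.757, -1.136], [-0.02, -0.756, -0.654, 0.978], [0.0, 0.0, 0.0, 1.0]]
heater_center [([235.4, 348.5], 0.55)]
heater_end_a [([254.7, 362.5], 0.89), ([216.7, 333.4], 0.57)]
unit [([308.5, 292.5], 0.77)]
clip_left [([273.0, 312.3], 0.87)]
clip_right [([319.0, 272.0], 0.63)]
guard_edge [([288.5, 352.0], 0.73)]
{'t': 0.7, 'joint_positions': array([-6.33918817e+01,  2.02226982e+01,  9.35875607e+01,  8.09344506e-05,
        6.61894261e+01, -1.36410127e-01]), 'joint_velocities': array([ 0.02504671,  0.02613583, -0.08908154,  0.14430321,  0.11452311,
        0.00993037]), 'joint_torque': array([ 2.41758928e-03, -6.04998207e+01, -3.42396069e+01,  2.32886405e-04,
        1.33460002e-03,  2.69554789e-06]), 'tcp_pos': array([ 0.2812651 , -0.55812468,  0.2453058 ]), 'orientation': array([[ 8.93022179e-01,  4.50012654e-01,  3.61754992e-06],
       [ 4.50012654e-01, -8.93022179e-01, -4.33609721e-06],
       [ 1.27925370e-06,  5.50017422e-06, -1.00000000e+00]]), 'wrist_force': array([-0.7303923 , -0.03457318,  0.03061533]), 'moment': array([ 0.00331624,  0.01109925, -0.02308095]), 'gripper_force': 0.0, 'opening': 0.0853192440643509}
```

View pics/top0.png

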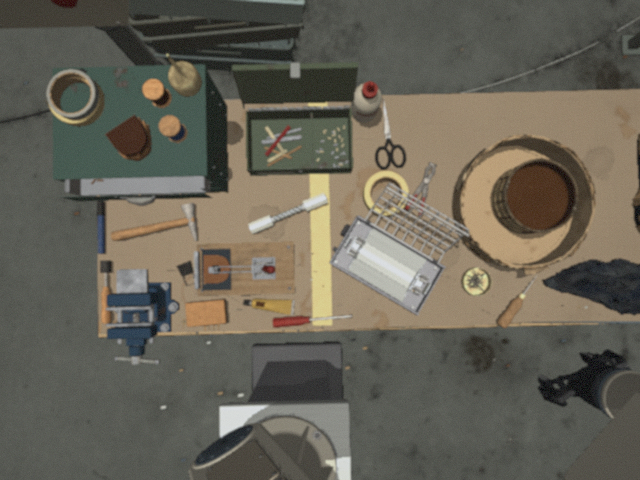

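View pics/side0.png

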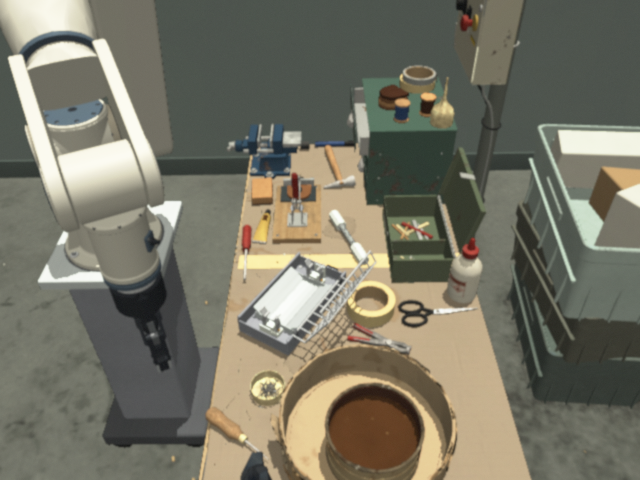

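The top view shows the heater from about (228,257) to (198,322), and the box centred near (264,386) with its guard leaning back to the upper right. In the side view the heater is near (236,348) and the box near (305,292). The network detections agree with both pictures.

```bash
python3 - <<'E'
from h import *
f=lambda a:np.round(a,4).tolist()
T={'hc':(214,284.6),'ha':(228.5,257.3),'hb':(197.6,322.5),'unit':(264.2,385),'cl':(246.3,358.6),'cr':(278.5,417.3),'ge':(206.8,428)}
S={'hc':(235.4,348.5),'ha':(216.7,333.4),'hb':(254.7,362.5),'unit':(308.5,292.5),'cl':(273,312.3),'cr':(319,272),'ge':(288.5,352)}
Z={'hc':.013,'ha':.013,'hb':.013,'unit':0,'cl':.048,'cr':.048}
for k in T:
    print(k,'tri',f(tri(T[k],S[k])), f(onz('top',T[k],Z[k])[:2]) if k in Z else '', f(onz('side',S[k],Z[k])[:2]) if k in Z else '')
t=imaging.get_image("top")
cv2.imwrite("pics/c1.png",np.vstack([cv2.resize(t[180:320,230:480],None,fx=3.2,fy=3.2,interpolation=cv2.INTER_CUBIC)])[:,:,::-1])
s=imaging.get_image("side")
cv2.imwrite("pics/c2.png",cv2.resize(s[200:360,230:410],None,fx=3.6,fy=3.6,interpolation=cv2.INTER_CUBIC)[:,:,::-1])
E
```

```text
hc tri [0.6183, -0.0137, 0.0047] [0.6152, -0.0144] [0.62, -0.023]
ha tri [0.5819, 0.0534, 0.014] [0.5812, 0.0535] [0.5827, 0.0548]
hb tri [0.6513, -0.1085, 0.0236] [0.6533, -0.1086] [0.6518, -0.0971]
unit tri [0.4835, -0.2599, -0.0018] [0.4853, -0.2595] [0.4818, -0.2615]
cl tri [0.529, -0.1913, 0.0442] [0.5301, -0.1909] [0.5279, -0.1953]
cr tri [0.4458, -0.3295, 0.043] [0.4501, -0.3281] [0.4422, -0.3338]
ge tri [0.6106, -0.3362, 0.1419]
```

View pics/c1.png

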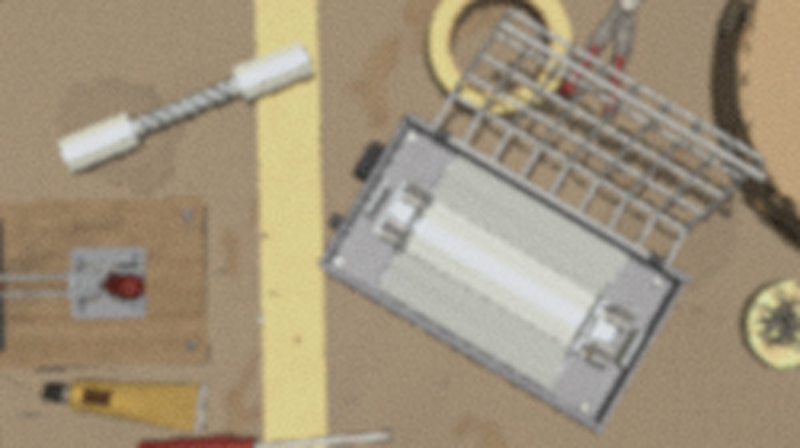

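View pics/c2.png

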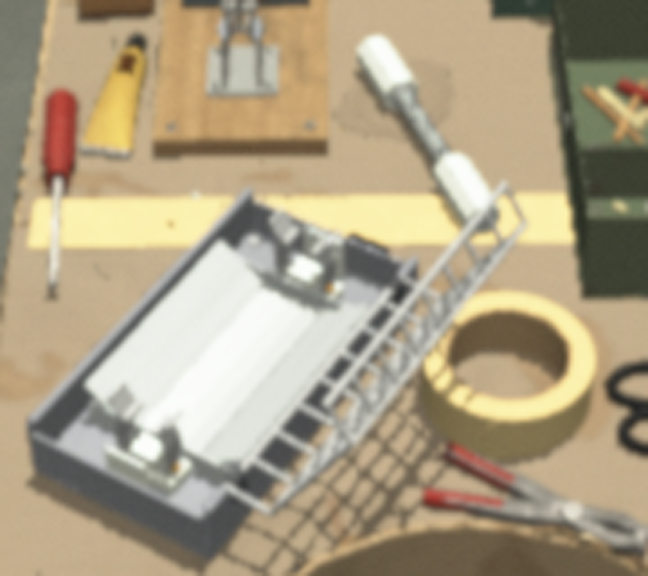

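The crops show the rim corners and heater end faces clearly, so I'll fit the box and heater poses from them.

```bash
cat >fit.py <<'E'
from h import *
from scipy.optimize import least_squares
u1=lambda x,y:((y+.5)/3.2-.5+180,(x+.5)/3.2-.5+230)
u2=lambda x,y:((y+.5)/3.6-.5+200,(x+.5)/3.6-.5+230)
C=np.array([[-66,122,52],[66,122,52],[66,-122,52],[-66,-122,52]])/1e3
top=[u1(325,265),u1(410,118),u1(685,278),u1(600,428)]
side=[u2(248,193),u2(412,262),u2(215,525),u2(33,428)]
def W(p,c,z=0): 
    s,k=np.sin(p[2]),np.cos(p[2]); return np.array([p[0]+k*c[0]-s*c[1],p[1]+s*c[0]+k*c[1],c[2]+z])
def fit(C,obs,p0):
    def r(p): return np.concatenate([np.subtract(proj(c,W(p,q)),o) for c,os in obs for q,o in zip(C,os)])
    s=least_squares(r,p0,loss='soft_l1'); return s.x,r(s.x)
for obs in ([("top",top)],[("side",side)],[("top",top),("side",side)]):
    p,r=fit(C,obs,[.4835,-.26,-.52]); print('box',p.round(4),np.degrees(p[2]).round(2),r.round(1))
H=np.array([[0,100,13],[0,-100,13]])/1e3
ht=[u1(68,157),u1(306,64)]; hs=[u2(377,45),u2(480,222)]
for obs in ([("top",ht)],[("side",hs)],[("top",ht),("side",hs)]):
    q,r=fit(H,obs,[.617,-.024,-1.17+np.pi/2]); print('heater',q.round(4),np.degrees(q[2]).round(2),r.round(1))
# guard angle
ge=tri((206.8,428),(288.5,352))
for a in (1.8,1.85,1.9,1.95,2,2.05):
    l=np.array([.065,0,.05])+.12*np.array([-np.cos(a),0,np.sin(a)])+.028*np.array([np.sin(a),0,np.cos(a)])
    print(a,W(p,l).round(3),np.round(proj('top',W(p,l)),1),np.round(proj('side',W(p,l)),1))
E
python3 fit.py
```

```text
box [ 0.4852 -0.2574 -0.5582] -31.98 [-0.1 -2.4 -2.1 -0.8  0.1  2.2  1.5  0.8]
box [ 0.4883 -0.2685 -0.5386] -30.86 [-0.4 -0.1 -0.3  2.6 -0.5  0.   1.6 -1.4]
box [ 0.4867 -0.2628 -0.5402] -30.95 [ 0.2 -0.2 -2.2  0.6 -1.6  4.5  0.2  4.  -2.  -0.6 -2.   1.9 -2.7 -0.7
 -0.5 -1.8]
heater [ 0.6145 -0.0231  0.3472] 19.89 [ 0.2 -0.7 -0.2  0.7]
heater [ 0.6186 -0.0241  0.3321] 19.03 [ 0.9  0.2 -0.7 -0.1]
heater [ 0.6164 -0.0234  0.3425] 19.63 [-0.7 -0.7 -0.8  0.9  0.9 -1.  -0.9 -0.7]
1.8 [ 0.589 -0.324  0.161] [215.6 424.9] [278.  341.1]
1.85 [ 0.594 -0.327  0.158] [213.6 425.8] [279.9 343.5]
1.9 [ 0.598 -0.33   0.155] [211.6 426.6] [282.  345.7]
1.95 [ 0.603 -0.332  0.151] [209.7 427.4] [284.  347.9]
2 [ 0.607 -0.335  0.147] [207.8 428.1] [286.2 350.1]
2.05 [ 0.611 -0.337  0.144] [206.1 428.8] [288.4 352.1]
```

Request:
send_rows --pt "0.048 -0.029 0 0 0 0 100" --pt "0.048 -0.029 0 0 0 0 100" --pt "0.048 -0.029 0 0 0 0 100" --pt "0.048 -0.029 0 0 0 0 100" --pt "0.048 -0.029 0 0 0 0 100"

```text
t: 1.42
tcp_pos: [0.4312, -0.3192, 0.2455]
orientation: [[0.893, 0.45, 0.001], [0.45, -0.893, -0.0], [0.0, 0.001, -1.0]]
wrist_force: [0.5, -0.1, -0.1]
opening: 0.0854
gripper_force: 0.0
```

Request:
send_rows --pt "0.048 -0.029 0 0 0 0 100" --pt "0.048 -0.029 0 0 0 0 100" --pt "0.048 -0.029 0 0 0 0 100" --pt "0.048 -0.029 0 0 0 0 100" --pt "0.048 -0.029 0 0 0 0 100"

```text
t: 2.05
tcp_pos: [0.5803, -0.0814, 0.2455]
orientation: [[0.893, 0.45, 0.001], [0.45, -0.893, -0.0], [0.0, 0.0, -1.0]]
wrist_force: [0.1, -0.7, -0.0]
opening: 0.0854
gripper_force: 0.0
```

Request:
send_rows --pt "0 0 0 0 0 -0.18 100" --pt "0 0 0 0 0 -0.18 100" --pt "0 0 0 0 0 -0.18 100" --pt "0 0 0 0 0 -0.18 100" --pt "0 0 0 0 0 -0.18 100"

```text
t: 2.68
tcp_pos: [0.5794, -0.0831, 0.2453]
orientation: [[0.197, 0.98, 0.0], [0.98, -0.197, -0.0], [0.0, 0.0, -1.0]]
wrist_force: [0.4, -0.1, 1.1]
opening: 0.0853
gripper_force: 0.0
```

Request:
send_rows --pt "0 0 0 0 0 -0.18 100" --pt "0 0 0 0 0 -0.18 100" --pt "0 0 0 0 0 -0.18 100" --pt "0 0 0 0 0 0 100" --pt "0 0 0 0 0 0 100"

```text
t: 3.3
tcp_pos: [0.5794, -0.0832, 0.2453]
orientation: [[-0.326, 0.945, 0.0], [0.945, 0.326, -0.0], [-0.0, 0.0, -1.0]]
wrist_force: [0.4, -0.7, 0.6]
opening: 0.0855
gripper_force: 0.0
```

```bash
cat >>h.py <<'E'
def go(pos,yawdeg):
    s=env.observe(); R=s['orientation']; d=R.T@(np.array(pos)-s['tcp_pos'])
    y=np.degrees(np.arctan2(R[1,1],R[0,1])); dy=(yawdeg-y+180)%360-180
    print('t',s['t'],'tcp',s['tcp_pos'].round(4),'yawy',y.round(2),'z',R[:,2].round(3),'local shift',d.round(4),'turn z',np.radians(-dy).round(4),'F',s['wrist_force'].round(1),'op',round(s['opening'],4),'gf',round(s['gripper_force'],1))
E
python3 - <<'E'
from h import *
go([.6164,-.0234,.018],19.6)
for k in range(3):
  for c in("top","side"):
    imaging.get_image(c)
    for q in["heater_center","heater_end_a","unit","clip_left","clip_right"]:
        print(c,q,[(np.round(r["location"],1).tolist(),round(r["p"],2)) for r in finder.landmark_of(c,q)[:2]])
E
```

```text
t 3.3 tcp [ 0.5794 -0.0832  0.2453] yawy 19.02 z [ 0. -0. -1.] local shift [0.0444 0.0544 0.2273] turn z -0.01 F [ 0.4 -0.7  0.6] op 0.0855 gf 0.0
top heater_center []
top heater_end_a []
top unit [([265.0, 382.4], 0.68)]
top clip_left [([246.6, 357.7], 0.68)]
top clip_right [([281.4, 416.3], 0.68)]
side heater_center [([239.0, 347.9], 0.58)]
side heater_end_a [([256.8, 362.5], 0.85), ([214.1, 334.8], 0.72)]
side unit []
side clip_left [([272.1, 311.6], 0.65)]
side clip_right [([316.9, 270.0], 0.66)]
top heater_center [([264.3, 383.7], 0.73)]
top heater_end_a []
top unit [([264.0, 382.9], 0.69)]
top clip_left [([243.3, 356.2], 0.81)]
top clip_right [([280.9, 418.8], 0.69)]
side heater_center [([235.5, 346.9], 0.94)]
side heater_end_a [([215.1, 333.9], 0.7), ([257.0, 363.3], 0.69)]
side unit [([305.4, 295.0], 0.79)]
side clip_left [([272.7, 311.6], 0.81)]
side clip_right [([318.5, 271.0], 0.68)]
top heater_center [([280.6, 417.6], 0.67)]
top heater_end_a [([246.6, 356.6], 0.18)]
top unit [([265.6, 383.7], 0.63), ([243.9, 353.5], 0.56)]
top clip_left [([242.4, 356.6], 0.92)]
top clip_right [([282.1, 418.6], 0.71)]
side heater_center [([236.8, 351.1], 0.62)]
side heater_end_a [([256.2, 362.8], 0.94), ([216.7, 334.9], 0.62)]
side unit [([308.6, 294.0], 0.58)]
side clip_left [([271.6, 314.9], 0.96)]
side clip_right [([318.8, 271.5], 0.75)]
```

Request:
send_rows --pt "0.022 0.027 0.03 0 0 -0.01 100" --pt "0.022 0.027 0.03 0 0 0 100" --pt "0 0 0.045 0 0 0 100" --pt "0 0 0.045 0 0 0 100" --pt "0 0 0 0 0 0 100"

```text
t: 5.72
tcp_pos: [0.613, -0.0234, 0.0922]
orientation: [[-0.339, 0.941, -0.007], [0.941, 0.339, 0.0], [0.003, -0.006, -1.0]]
wrist_force: [-0.2, -1.1, 0.5]
opening: 0.0855
gripper_force: 0.0
```

```bash
cat >>fit.py <<'E'
print('---')
D=np.array([[0,88,48],[0,-88,48],[0,0,0]])/1e3
t=[(244.65,357.3),(280.7,417.75),(264.7,383.5)]; s=[(272.35,312.6),(318.3,271.1),(307.5,293.8)]
for obs in ([("top",t)],[("side",s)],[("top",t),("side",s)]):
    p,r=fit(D,obs,[.4835,-.26,-.52]); print('box',p.round(4),np.degrees(p[2]).round(2),r.round(1))
CC=np.vstack([C,D]);
p,r=fit(CC,[("top",top+t),("side",side+s)],[.4835,-.26,-.52]); print('all',p.round(4),np.degrees(p[2]).round(2),r.round(1))
E
python3 fit.py | sed -n '/---/,$p'; python3 - <<'E'
from h import *
go([.6164,-.0234,.018],19.6)
a=imaging.get_image("top");b=imaging.get_image("side")
r,c=map(int,proj("side",[.6164,-.0234,.03])); y=b[r-60:r+60,c-60:c+60]
r,c=map(int,proj("top",[.6164,-.0234,.03])); x=a[r-60:r+60,c-60:c+60]
cv2.imwrite("pics/g1.png",cv2.resize(np.hstack([x,y]),(800,400),interpolation=cv2.INTER_CUBIC)[:,:,::-1])
E
```

```text
---
box [ 0.4877 -0.2565 -0.5611] -32.15 [-0.1 -2.5  1.7  0.9 -1.4  0.3]
box [ 0.4846 -0.2588 -0.5358] -30.7 [-3.   0.4  0.9 -0.3  0.1 -0.1]
box [ 0.4859 -0.258  -0.5573] -31.93 [ 0.8 -1.9  2.3  1.6 -0.7  0.9 -3.   1.7  0.3 -0.4 -0.2  0.6]
all [ 0.4862 -0.2607 -0.5456] -31.26 [ 0.2 -1.1 -2.2 -0.1 -1.1  3.6  0.6  2.8  1.  -1.   1.8  3.  -0.9  2.
 -2.6 -0.5 -2.4  1.8 -3.5 -1.3 -1.5 -2.1 -2.3  1.4  1.5  0.1  0.7  0.6]
t 5.725 tcp [ 0.613  -0.0234  0.0922] yawy 19.84 z [-0.007  0.    -1.   ] local shift [-0.0014  0.0037  0.0742] turn z 0.0042 F [-0.2 -1.1  0.5] op 0.0855 gf 0.0
```

View pics/g1.png

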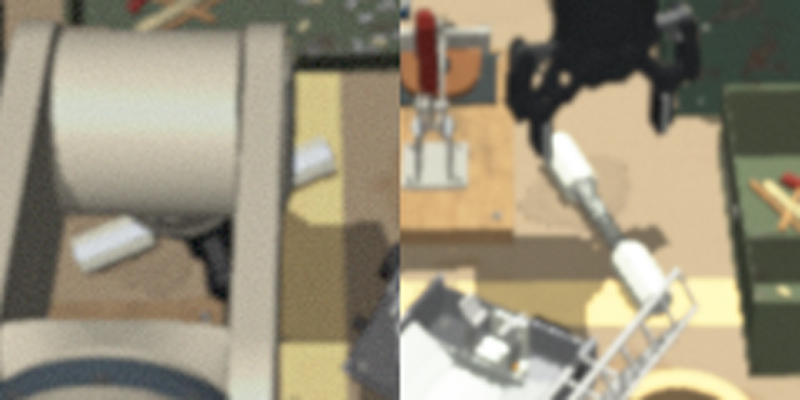

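The side crop shows the gripper above the rod, aligned across it, so I'm lowering it to grasp.

Request:
send_rows --pt "-0.001 0.003 0.03 0 0 0 75" --pt "0 0 0.03 0 0 0 75" --pt "0 0 0.014 0 0 0 75" --pt "0 0 0 0 0 0 60" --pt "0 0 0 0 0 0 40"

```text
t: 6.45
tcp_pos: [0.6199, -0.0236, 0.0229]
orientation: [[-0.339, 0.941, 0.002], [0.941, 0.339, -0.0], [-0.001, 0.002, -1.0]]
wrist_force: [0.6, 0.7, 1.0]
opening: 0.0347
gripper_force: 0.0
```

Request:
send_rows --pt "0 0 0 0 0 0 15" --pt "0 0 0 0 0 0 5" --pt "0 0 0 0 0 0 0" --pt "0 0 0 0 0 0 0" --pt "0 0 0 0 0 0 0"

```text
t: 7.08
tcp_pos: [0.6196, -0.0236, 0.0227]
orientation: [[-0.34, 0.941, 0.002], [0.941, 0.34, -0.0], [-0.001, 0.002, -1.0]]
wrist_force: [-1.3, 0.6, 5.8]
opening: 0.011
gripper_force: 58.6
```

Request:
send_rows --pt "0 0 -0.03 0 0 0 0" --pt "0 0 -0.04 0 0 0 0" --pt "0 0 -0.04 0 0 0 0" --pt "0 0 -0.04 0 0 0 0" --pt "0 0 0 0 0 0 0"

```text
t: 7.7
tcp_pos: [0.6208, -0.0236, 0.1751]
orientation: [[-0.339, 0.941, 0.006], [0.941, 0.339, -0.0], [-0.002, 0.006, -1.0]]
wrist_force: [0.4, 0.2, -1.6]
opening: 0.011
gripper_force: 59.0
```

```bash
python3 - <<'E'
from h import *
go([.486,-.259,.15],-31.4)
b=imaging.get_image("side");imaging.get_image("top")
for c in("side","top"): 
  for q in("heater_center","heater_end_a"):
    print(c,q,[(np.round(r["location"],1).tolist(),round(r["p"],2)) for r in finder.landmark_of(c,q)[:2]])
s=env.observe();P=s['tcp_pos'];R=s['orientation']
print([np.round(proj("side",P+R@np.array([k,0,-.005])),1).tolist() for k in(-.088,0,.088)])
r,c=map(int,proj("side",P)); cv2.imwrite("pics/g2.png",cv2.resize(b[r-60:r+60,c-80:c+80],(640,480),interpolation=cv2.INTER_CUBIC)[:,:,::-1])
E
```

```text
t 7.7 tcp [ 0.6208 -0.0236  0.1751] yawy 19.83 z [ 0.006 -0.    -1.   ] local shift [-0.1756 -0.2068  0.0243] turn z 0.8941 F [ 0.4  0.2 -1.6] op 0.011 gf 59.0
side heater_center [([190.0, 352.5], 0.87)]
side heater_end_a [([207.1, 365.1], 0.95), ([169.2, 336.1], 0.9)]
top heater_center []
top heater_end_a [([222.6, 244.4], 0.88), ([190.7, 323.5], 0.84)]
[[205.7, 363.5], [184.7, 349.0], [165.5, 335.7]]
```

View pics/g2.png

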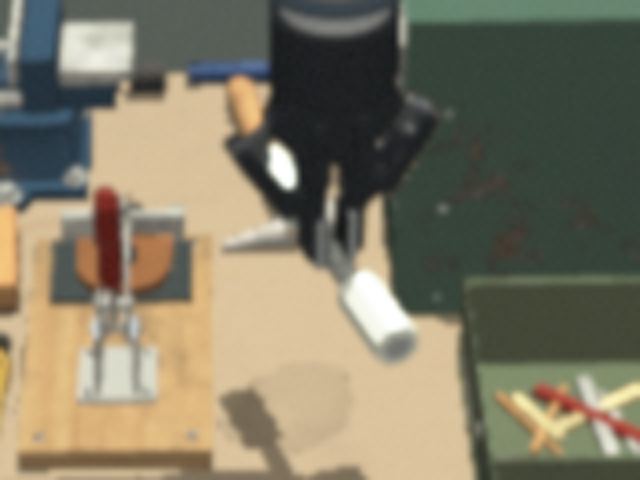

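The rod is held at its middle, with its axis about 10 mm below the TCP. Next I turn it in place, then travel along the box's y axis.

Request:
send_rows --pt "0 0 0 0 0 0.179 0" --pt "0 0 0 0 0 0.179 0" --pt "0 0 0 0 0 0.179 0" --pt "0 0 0 0 0 0.179 0" --pt "0 0 0 0 0 0.179 0"

```text
t: 8.62
tcp_pos: [0.6182, -0.0235, 0.1701]
orientation: [[0.527, 0.85, -0.002], [0.85, -0.527, 0.0], [-0.001, -0.002, -1.0]]
wrist_force: [-0.4, 0.4, -1.9]
opening: 0.0111
gripper_force: 59.1
```

Request:
send_rows --pt "-0.045 0.001 0 0 0 0 0" --pt "-0.045 0.001 0 0 0 0 0" --pt "-0.045 0.001 0 0 0 0 0" --pt "-0.045 0.001 0 0 0 0 0" --pt "-0.045 0.001 0 0 0 0 0"

```text
t: 9.25
tcp_pos: [0.5044, -0.219, 0.1704]
orientation: [[0.522, 0.853, -0.001], [0.853, -0.522, 0.001], [-0.0, -0.001, -1.0]]
wrist_force: [0.3, -0.3, -1.3]
opening: 0.0114
gripper_force: 59.0
```

```bash
python3 - <<'E'
from h import *
go([.486,-.259,.09],-31.4)
E
```

```text
t 9.25 tcp [ 0.5044 -0.219   0.1704] yawy -31.45 z [-0.001  0.001 -1.   ] local shift [-0.0437  0.0053  0.0804] turn z -0.0008 F [ 0.3 -0.3 -1.3] op 0.0114 gf 59.0
```

Request:
send_rows --pt "-0.022 0.003 0.01 0 0 0 0" --pt "-0.022 0.002 0.015 0 0 0 0" --pt "0 0 0.02 0 0 0 0" --pt "0 0 0.02 0 0 0 0" --pt "0 0 0 0 0 0 0"

```text
t: 9.88
tcp_pos: [0.4854, -0.2575, 0.1042]
orientation: [[0.522, 0.853, -0.004], [0.853, -0.522, 0.002], [-0.0, -0.004, -1.0]]
wrist_force: [0.0, 0.1, -1.5]
opening: 0.0113
gripper_force: 59.0
```

```bash
python3 - <<'E'
from h import *
go([.486,-.259,.08],-31.4)
v=[]
for c in("side","top"):
  b=imaging.get_image(c)
  for q in("heater_center","heater_end_a","clip_left","clip_right"):
    print(c,q,[(np.round(r["location"],1).tolist(),round(r["p"],2)) for r in finder.landmark_of(c,q)[:3]])
  r,q=map(int,proj(c,[.486,-.259,.07])); v.append(cv2.resize(b[r-60:r+60,q-60:q+60],(400,400),interpolation=cv2.INTER_CUBIC)); print(r-60,q-60)
  s=env.observe();P=s['tcp_pos'];R=s['orientation']
  print([np.round(proj(c,P+R@np.array([k,0,.010])),1).tolist() for k in(-.088,0,.088)])
cv2.imwrite("pics/p1.png",np.hstack(v)[:,:,::-1])
E
```

```text
t 9.875 tcp [ 0.4854 -0.2575  0.1042] yawy -31.47 z [-0.004  0.002 -1.   ] local shift [-0.0009  0.0014  0.0242] turn z -0.0012 F [ 0.   0.1 -1.5] op 0.0113 gf 59.0
side heater_center [([279.1, 298.7], 0.85), ([304.9, 370.5], 0.49)]
side heater_end_a [([300.9, 270.7], 0.97), ([254.7, 315.9], 0.9), ([320.5, 270.1], 0.5)]
side clip_left [([273.0, 313.9], 0.84)]
side clip_right [([306.7, 292.5], 0.71), ([318.7, 267.7], 0.7)]
226 233
[[303.4, 270.1], [277.6, 293.2], [254.0, 314.3]]
top heater_center [([265.2, 387.4], 0.76)]
top heater_end_a [([243.4, 358.8], 0.6)]
top clip_left [([244.9, 359.2], 0.58)]
top clip_right [([281.6, 418.0], 0.74), ([285.5, 475.8], 0.64)]
204 329
[[283.3, 424.4], [263.9, 390.7], [244.5, 357.1]]
```

View pics/p1.png

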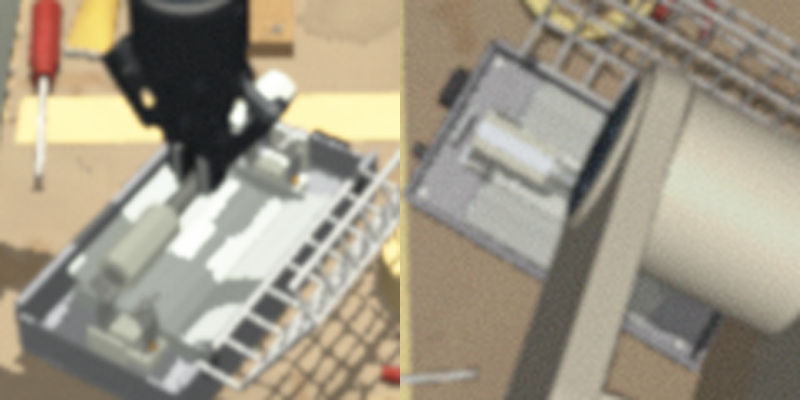

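```bash
python3 - <<'E'
from h import *
a=np.radians(-31.4);ux=np.array([np.cos(a),np.sin(a)]);uy=np.array([-ux[1],ux[0]]);o=np.array([.486,-.259])
for n,c,rc,z in [("hr","side",(300.9,270.7),.094),("hl","side",(254.7,315.9),.094),("cr","side",(318.3,270.6),.048),("cl","side",(272.5,312.9),.048),
 ("hl","top",(243.4,358.8),.094),("cl","top",(244.6,357.7),.048),("cr","top",(280.9,417.8),.048)]:
    p=onz(c,rc,z)[:2]-o; print(n,c,(ux@p).round(4),(uy@p).round(4))
E
```

```text
hr side -0.0038 -0.0781
hl side 0.0037 0.0919
cr side -0.0021 -0.0866
cl side 0.0029 0.0783
hl top 0.005 0.087
cl top 0.0046 0.085
cr top 0.001 -0.0815
```

Request:
send_rows --pt "-0.004 0.001 0.008 0 0 0 0" --pt "0 0 0.008 0 0 0 0" --pt "0 0 0.004 0 0 0 0" --pt "0 0 0.002 0 0 0 0" --pt "0 0 0 0 0 0 0"

```text
t: 11.0
tcp_pos: [0.4855, -0.2621, 0.0841]
orientation: [[0.522, 0.853, -0.0], [0.853, -0.522, 0.0], [-0.0, -0.0, -1.0]]
wrist_force: [-0.4, -0.0, -1.1]
opening: 0.0113
gripper_force: 59.0
```

Request:
send_rows --pt "0 0 0.001 0 0 0 0" --pt "0 0 0.001 0 0 0 0" --pt "0 0 0 0 0 0 0" --pt "0 0 0 0 0 0 0" --pt "0 0 0 0 0 0 0"

```text
t: 11.62
tcp_pos: [0.4857, -0.2621, 0.0827]
orientation: [[0.522, 0.853, 0.0], [0.853, -0.522, 0.0], [0.0, 0.0, -1.0]]
wrist_force: [-2.2, 3.1, 6.8]
opening: 0.0113
gripper_force: 59.8
```

Request:
send_rows --pt "0 0 -0.002 0 0 0 0" --pt "0 -0.0025 0 0 0 0 0" --pt "0 0 0.002 0 0 0 0" --pt "0 0 0.001 0 0 0 0" --pt "0 0 0 0 0 0 0"

```text
t: 12.25
tcp_pos: [0.4837, -0.2609, 0.0813]
orientation: [[0.522, 0.853, 0.0], [0.853, -0.522, -0.0], [0.0, 0.0, -1.0]]
wrist_force: [-1.0, -0.1, 0.4]
opening: 0.0116
gripper_force: 59.2
```

Request:
send_rows --pt "0 -0.0005 0.001 0 0 0 0" --pt "0 0 0 0 0 0 0" --pt "0 0 0 0 0 0 0" --pt "0 0 0 0 0 0 0" --pt "0 0 0 0 0 0 0"

```text
t: 12.88
tcp_pos: [0.4833, -0.2607, 0.0805]
orientation: [[0.522, 0.853, 0.0], [0.853, -0.522, -0.0], [0.0, 0.0, -1.0]]
wrist_force: [0.2, -0.6, 5.9]
opening: 0.0114
gripper_force: 59.7
```

The heater now sits centred on the noses with 7 N of vertical force and no lateral force. Releasing it.

Request:
send_rows --pt "0 0 -0.0005 0 0 0 20" --pt "0 0 0 0 0 0 35" --pt "0 0 0 0 0 0 45" --pt "0 0 0 0 0 0 45" --pt "0 0 0 0 0 0 45"

```text
t: 13.5
tcp_pos: [0.4831, -0.2606, 0.0807]
orientation: [[0.522, 0.853, -0.0], [0.853, -0.522, 0.0], [-0.0, -0.0, -1.0]]
wrist_force: [-0.7, -0.8, 0.3]
opening: 0.0382
gripper_force: 0.0
```

Request:
send_rows --pt "0 0 -0.01 0 0 0 45" --pt "0 0 -0.03 0 0 0 45" --pt "0 0 -0.03 0 0 0 45" --pt "0.03 0 0 0 0 0 20" --pt "0.03 0 0 0 0 0 0"

```text
t: 14.12
tcp_pos: [0.5151, -0.2092, 0.1522]
orientation: [[0.523, 0.853, 0.002], [0.853, -0.523, -0.001], [0.0, 0.002, -1.0]]
wrist_force: [0.9, 0.1, -0.3]
opening: 0.0029
gripper_force: 0.0
```

```bash
python3 - <<'E'
from h import *
go([.483+.061*.522,-.2605+.061*.853,.1],-31.4)
v=[]
a=np.radians(-31.4);ux=np.array([np.cos(a),np.sin(a)]);uy=np.array([-ux[1],ux[0]]);o=np.array([.4833,-.2607])
for c in("side","top"):
  b=imaging.get_image(c)
  for q in("heater_center","heater_end_a"):
    for r in finder.landmark_of(c,q)[:3]:
        p=onz(c,r["location"],.07)[:2]-o; print(c,q,round(r["p"],2),(ux@p).round(4),(uy@p).round(4))
  r,q=map(int,proj(c,[.486,-.259,.07])); v.append(cv2.resize(b[r-60:r+60,q-60:q+60],(400,400),interpolation=cv2.INTER_CUBIC))
cv2.imwrite("pics/p2.png",np.hstack(v)[:,:,::-1])
E
```

```text
t 14.125 tcp [ 0.5151 -0.2092  0.1522] yawy -31.51 z [ 0.002 -0.001 -1.   ] local shift [ 0.0005 -0.0007  0.0522] turn z -0.002 F [ 0.9  0.1 -0.3] op 0.0029 gf 0.0
side heater_center 0.7 0.0077 0.0016
side heater_center 0.59 -0.1504 0.4389
side heater_end_a 0.83 -0.0022 0.0877
side heater_end_a 0.75 -0.003 -0.0866
side heater_end_a 0.18 0.1187 0.0524
top heater_end_a 0.49 -0.1979 0.515
```

View pics/p2.png

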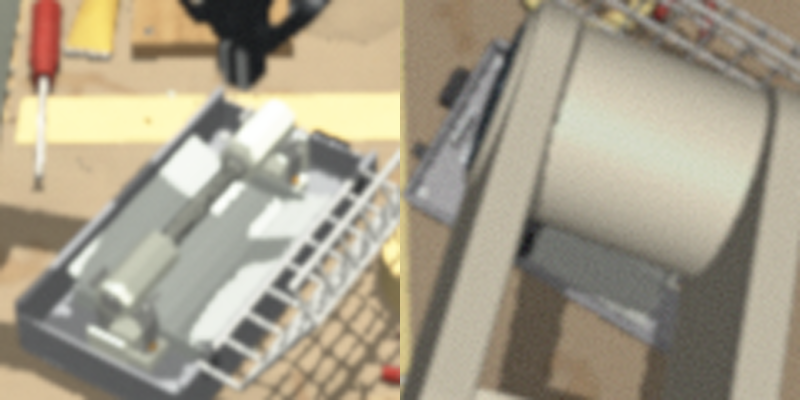

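The heater is lying squarely on both mouths, with its ends at about ±87 mm. Now I press the +y end with the fingers shut.

Request:
send_rows --pt "0 0 0.025 0 0 0 0" --pt "0 0 0.02 0 0 0 0" --pt "0 0 0.006 0 0 0 0" --pt "0 0 0.003 0 0 0 0" --pt "0 0 0.002 0 0 0 0"

```text
t: 15.05
tcp_pos: [0.515, -0.2102, 0.0962]
orientation: [[0.522, 0.853, 0.001], [0.853, -0.522, -0.001], [0.0, 0.002, -1.0]]
wrist_force: [-2.0, -0.5, 12.1]
opening: -0.0
gripper_force: 6.2
```

Request:
send_rows --pt "0 0 0.0015 0 0 0 0" --pt "0 0 0.0015 0 0 0 0" --pt "0 0 0.001 0 0 0 0" --pt "0 0 0.001 0 0 0 0" --pt "0 0 0 0 0 0 0"

```text
t: 15.68
tcp_pos: [0.5146, -0.2095, 0.09]
orientation: [[0.522, 0.853, 0.0], [0.853, -0.522, -0.0], [0.0, 0.0, -1.0]]
wrist_force: [-0.3, 0.5, 1.5]
opening: -0.0001
gripper_force: 0.9
```

Request:
send_rows --pt "0 0 0.003 0 0 0 0" --pt "0 0 0.003 0 0 0 0" --pt "0 0 0.002 0 0 0 0" --pt "0 0 0.001 0 0 0 0" --pt "0 0 0 0 0 0 0"

```text
t: 16.3
tcp_pos: [0.5144, -0.2095, 0.0809]
orientation: [[0.522, 0.853, -0.0], [0.853, -0.522, -0.0], [-0.0, -0.0, -1.0]]
wrist_force: [-0.2, -0.8, 4.6]
opening: -0.0001
gripper_force: 1.9
```

Request:
send_rows --pt "0 0 0.001 0 0 0 0" --pt "0 0 0.0005 0 0 0 0" --pt "0 0 0 0 0 0 0" --pt "0 0 0 0 0 0 0" --pt "0 0 0 0 0 0 0"

```text
t: 16.92
tcp_pos: [0.5149, -0.2099, 0.0805]
orientation: [[0.522, 0.853, 0.001], [0.853, -0.522, -0.001], [-0.0, 0.001, -1.0]]
wrist_force: [-4.0, 0.4, 14.8]
opening: 0.0
gripper_force: 7.4
```

Request:
send_rows --pt "0 0 0.001 0 0 0 0" --pt "0 0 0 0 0 0 0" --pt "0 0 -0.01 0 0 0 0" --pt "0 0 -0.02 0 0 0 0" --pt "0 0 -0.02 0 0 0 0"

```text
t: 17.55
tcp_pos: [0.5142, -0.2093, 0.1287]
orientation: [[0.522, 0.853, -0.001], [0.853, -0.522, 0.0], [-0.0, -0.001, -1.0]]
wrist_force: [-0.2, -0.4, -0.2]
opening: -0.0003
gripper_force: 0.0
```

Request:
send_rows --pt "-0.04 0 0 0 0 0 0" --pt "-0.04 0 0 0 0 0 0" --pt "-0.041 0 0 0 0 0 0" --pt "0 0 0 0 0 0 0" --pt "0 0 0 0 0 0 0"

```text
t: 18.18
tcp_pos: [0.4513, -0.3124, 0.1282]
orientation: [[0.522, 0.853, -0.0], [0.853, -0.522, 0.0], [0.0, -0.0, -1.0]]
wrist_force: [-0.1, -0.2, -0.1]
opening: -0.0
gripper_force: 0.0
```

```bash
python3 - <<'E'
from h import *
go([.4833-.061*.522,-.2607-.061*.853,.098],-31.4)
imaging.get_image("side")
a=np.radians(-31.4);ux=np.array([np.cos(a),np.sin(a)]);uy=np.array([-ux[1],ux[0]]);o=np.array([.4833,-.2607])
for r in finder.landmark_of("side","heater_end_a")[:3]:
  for z in(.048,.07):
    p=onz("side",r["location"],z)[:2]-o; print(z,round(r["p"],2),(ux@p).round(4),(uy@p).round(4))
E
```

```text
t 18.175 tcp [ 0.4513 -0.3124  0.1282] yawy -31.5 z [-0.  0. -1.] local shift [-0.0002  0.0003  0.0302] turn z -0.0017 F [-0.1 -0.2 -0.1] op -0.0 gf 0.0
0.048 0.91 -0.0083 -0.0651
0.07 0.91 0.0041 -0.0804
0.048 0.68 -0.0119 0.093
0.07 0.68 0.0006 0.074
```

Request:
send_rows --pt "0 0 0.015 0 0 0 0" --pt "0 0 0.012 0 0 0 0" --pt "0 0 0.003 0 0 0 0" --pt "0 0 0.002 0 0 0 0" --pt "0 0 0.0015 0 0 0 0"

```text
t: 18.9
tcp_pos: [0.4514, -0.3127, 0.0951]
orientation: [[0.522, 0.853, 0.0], [0.853, -0.522, -0.0], [0.0, 0.0, -1.0]]
wrist_force: [-1.7, 1.1, 7.7]
opening: 0.0
gripper_force: 3.5
```

Request:
send_rows --pt "0 0 0.0015 0 0 0 0" --pt "0 0 0.0015 0 0 0 0" --pt "0 0 0.001 0 0 0 0" --pt "0 0 0.001 0 0 0 0" --pt "0 0 0 0 0 0 0"

```text
t: 19.52
tcp_pos: [0.4514, -0.3128, 0.09]
orientation: [[0.522, 0.853, 0.0], [0.853, -0.522, -0.0], [-0.0, 0.001, -1.0]]
wrist_force: [-0.8, -0.6, 0.9]
opening: 0.0001
gripper_force: 0.7
```

Force is only 1 N at tcp 0.090, so I continue towards home (block top 61 mm, tcp about 0.075).

Request:
send_rows --pt "0 0 0.003 0 0 0 0" --pt "0 0 0.003 0 0 0 0" --pt "0 0 0.003 0 0 0 0" --pt "0 0 0.002 0 0 0 0" --pt "0 0 0.001 0 0 0 0"

```text
t: 20.15
tcp_pos: [0.4512, -0.3125, 0.0775]
orientation: [[0.522, 0.853, -0.0], [0.853, -0.522, 0.0], [0.0, -0.0, -1.0]]
wrist_force: [-0.6, 0.2, -0.6]
opening: 0.0
gripper_force: 0.0
```

Request:
send_rows --pt "0 0 0.001 0 0 0 0" --pt "0 0 0.001 0 0 0 0" --pt "0 0 0.0005 0 0 0 0" --pt "0 0 0 0 0 0 0" --pt "0 0 0 0 0 0 0"

```text
t: 20.78
tcp_pos: [0.4513, -0.3126, 0.0753]
orientation: [[0.522, 0.853, 0.0], [0.853, -0.522, 0.0], [0.0, 0.0, -1.0]]
wrist_force: [-0.4, 0.1, -0.4]
opening: 0.0002
gripper_force: 0.0
```

Request:
send_rows --pt "0 0 0.001 0 0 0 0" --pt "0 0 0.001 0 0 0 0" --pt "0 0 0 0 0 0 0" --pt "0 0 0 0 0 0 0" --pt "0 0 0 0 0 0 0"

```text
t: 21.4
tcp_pos: [0.4518, -0.313, 0.0749]
orientation: [[0.522, 0.853, 0.001], [0.853, -0.522, -0.001], [-0.0, 0.001, -1.0]]
wrist_force: [-3.8, 2.5, 18.9]
opening: -0.0003
gripper_force: 9.3
```

The second end has bottomed at its home height with 19 N. I'll check the first end the same way.

Request:
send_rows --pt "0 0 -0.01 0 0 0 0" --pt "0 0 -0.02 0 0 0 0" --pt "0.04 0 0 0 0 0 0" --pt "0.04 0 0 0 0 0 0" --pt "0.042 0 0 0 0 0 0"

```text
t: 22.02
tcp_pos: [0.5155, -0.2077, 0.1036]
orientation: [[0.522, 0.853, 0.0], [0.853, -0.522, -0.0], [0.0, 0.0, -1.0]]
wrist_force: [0.3, -0.5, -0.4]
opening: 0.0001
gripper_force: 0.0
```

Request:
send_rows --pt "0 0 0.015 0 0 0 0" --pt "0 0 0.01 0 0 0 0" --pt "0 0 0.002 0 0 0 0" --pt "0 0 0 0 0 0 0" --pt "0 0 0 0 0 0 0"

```text
t: 22.65
tcp_pos: [0.5149, -0.2092, 0.0766]
orientation: [[0.523, 0.853, 0.0], [0.853, -0.523, -0.0], [0.0, 0.0, -1.0]]
wrist_force: [-0.0, 0.6, -0.6]
opening: -0.0002
gripper_force: 0.0
```

Request:
send_rows --pt "0 0 0.001 0 0 0 0" --pt "0 0 0.001 0 0 0 0" --pt "0 0 0 0 0 0 0" --pt "0 0 0 0 0 0 0" --pt "0 0 0 0 0 0 0"

```text
t: 23.28
tcp_pos: [0.5151, -0.2088, 0.075]
orientation: [[0.522, 0.853, 0.0], [0.853, -0.522, -0.0], [-0.0, 0.001, -1.0]]
wrist_force: [-2.4, -0.9, 7.9]
opening: 0.0002
gripper_force: 3.9
```

Request:
send_rows --pt "0 0 0.0007 0 0 0 0" --pt "0 0 0 0 0 0 0" --pt "0 0 -0.02 0 0 0 0" --pt "0 0 -0.05 0 0 0 0" --pt "0 0 -0.05 0 0 0 0"

```text
t: 23.9
tcp_pos: [0.5146, -0.2084, 0.1947]
orientation: [[0.522, 0.853, -0.001], [0.853, -0.522, 0.0], [-0.0, -0.001, -1.0]]
wrist_force: [0.0, -0.4, -0.5]
opening: 0.0003
gripper_force: 0.0
```

Request:
send_rows --pt "0 0 -0.045 0 0 0 0" --pt "0 0.047 0 0 0 0 0" --pt "0 0.047 0 0 0 0 0" --pt "0 0.047 0 0 0 0 0" --pt "0 0.047 0 0 0 0 0"

```text
t: 24.52
tcp_pos: [0.6765, -0.3074, 0.2386]
orientation: [[0.522, 0.853, 0.0], [0.853, -0.522, -0.0], [0.0, 0.0, -1.0]]
wrist_force: [0.0, 0.0, 0.7]
opening: 0.0001
gripper_force: 0.0
```

```bash
python3 - <<'E'
from h import *
a=np.radians(-31.4);ux=np.array([np.cos(a),np.sin(a)]);uy=np.array([-ux[1],ux[0]]);o=np.array([.4833,-.2607])
p=o+.185*ux+.06*uy
go([*p,.144],-31.4)
b=imaging.get_image("side");t=imaging.get_image("top")
for c in("side","top"):
  for q in ("guard_edge","heater_end_a"): print(c,q,[(np.round(r["location"],1).tolist(),round(r["p"],2)) for r in finder.landmark_of(c,q)[:3]])
v=[b[210:370,230:420],t[150:310,300:490]]
cv2.imwrite("pics/q1.png",cv2.resize(np.hstack(v),(798,336),interpolation=cv2.INTER_CUBIC)[:,:,::-1])
E
```

```text
t 24.525 tcp [ 0.6765 -0.3074  0.2386] yawy -31.45 z [ 0. -0. -1.] local shift [-0.0008 -0.0042  0.0946] turn z -0.0009 F [0.  0.  0.7] op 0.0001 gf 0.0
side guard_edge [([293.7, 351.2], 0.63), ([169.4, 332.9], 0.24)]
side heater_end_a [([268.9, 310.8], 0.88), ([320.2, 271.6], 0.65), ([317.4, 269.6], 0.31)]
top guard_edge []
top heater_end_a [([247.6, 356.7], 0.73)]
```

View pics/q1.png

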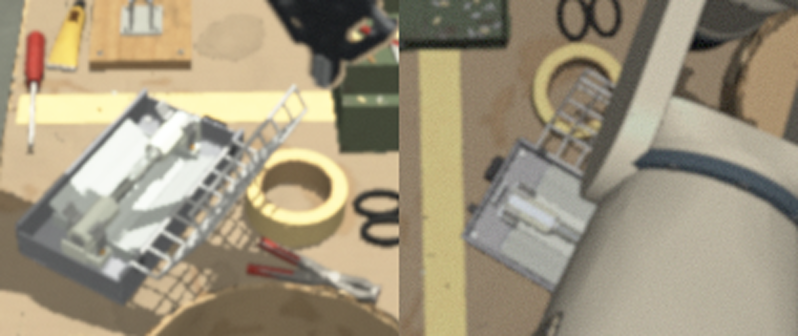

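The heater now lies level in both clips (ends at side (269,311) and (320,272)). Descending behind the guard and pushing it toward box −x.

Request:
send_rows --pt "0 0 0.045 0 0 0 0" --pt "0 0 0.045 0 0 0 0" --pt "0 0 0 0 0 0 0" --pt "0 -0.01 0 0 0 0 0" --pt "0 -0.01 0 0 0 0 0"

```text
t: 25.45
tcp_pos: [0.6586, -0.2963, 0.1512]
orientation: [[0.522, 0.853, 0.003], [0.853, -0.522, -0.001], [0.0, 0.003, -1.0]]
wrist_force: [0.0, -1.0, -0.3]
opening: 0.0001
gripper_force: 0.0
```

Request:
send_rows --pt "0 -0.01 0 0 0 0 0" --pt "0 -0.01 0 0 0 0 0" --pt "0 -0.01 0 0 0 0 0" --pt "0 -0.01 0 0 0 0 0" --pt "0 -0.01 0 0 0 0 0"

```text
t: 26.08
tcp_pos: [0.6316, -0.2792, 0.1638]
orientation: [[0.521, 0.852, 0.04], [0.853, -0.521, -0.021], [0.003, 0.045, -0.999]]
wrist_force: [27.4, -23.0, 56.8]
opening: -0.0
gripper_force: 31.2
```

```bash
python3 - <<'E'
from h import *
go([.5,-.26,.144],-31.4)
b=imaging.get_image("side")
print([(np.round(r["location"],1).tolist(),round(r["p"],2)) for r in finder.landmark_of("side","guard_edge")[:3]])
cv2.imwrite("pics/q2.png",cv2.resize(b[210:370,230:420],(570,480),interpolation=cv2.INTER_CUBIC)[:,:,::-1])
E
```

```text
t 26.075 tcp [ 0.6316 -0.2792  0.1638] yawy -31.44 z [ 0.04  -0.021 -0.999] local shift [-0.0523 -0.1231  0.0141] turn z -0.0006 F [ 27.4 -23.   56.8] op -0.0 gf 31.2
[([282.5, 343.1], 0.87)]
```

View pics/q2.png

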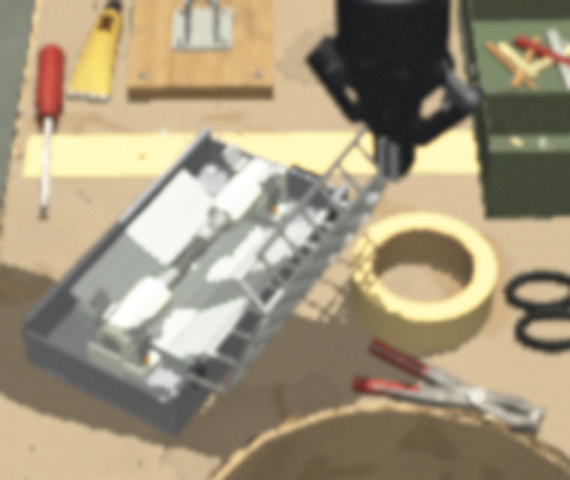

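The picture shows the guard only slightly moved: its wires ride up under the fingertip, giving 57 N upward. I'll relieve that by raising the tool, then follow the guard's arc.

Request:
send_rows --pt "0 0 -0.008 0 0 0 0" --pt "0 0 -0.008 0 0 0 0" --pt "0 0 0 0 0 0 0" --pt "0 0 0 0 0 0 0" --pt "0 0 0 0 0 0 0"

```text
t: 26.8
tcp_pos: [0.6213, -0.273, 0.1712]
orientation: [[0.522, 0.853, 0.015], [0.853, -0.522, -0.007], [0.002, 0.017, -1.0]]
wrist_force: [7.6, -5.5, 20.3]
opening: 0.0002
gripper_force: 13.6
```

```bash
python3 - <<'E'
from h import *
go([.5,-.26,.144],-31.4)
a=np.radians(-31.4);ux=np.array([np.cos(a),np.sin(a)]);o=np.array([.4833,-.2607])
s=env.observe(); print('boxx',ux@(s['tcp_pos'][:2]-o))
imaging.get_image("side")
print([(np.round(r["location"],1).tolist(),round(r["p"],2)) for r in finder.landmark_of("side","guard_edge")[:3]])
for g in np.arange(1.4,2.05,.05):
    x=.065-.12*np.cos(g)+.028*np.sin(g); print(round(g,2),round(x,3),np.round(proj("side",[*(o+x*ux),.05+.12*np.sin(g)+.028*np.cos(g)]),1))
E
```

```text
t 26.8 tcp [ 0.6213 -0.273   0.1712] yawy -31.46 z [ 0.015 -0.007 -1.   ] local shift [-0.0522 -0.1107  0.0252] turn z -0.001 F [ 7.6 -5.5 20.3] op 0.0002 gf 13.6
boxx 0.12422153415331547
[([278.1, 336.8], 0.76), ([269.1, 313.3], 0.34)]
1.4 0.072 [264.8 319.1]
1.45 0.078 [266.1 321.6]
1.5 0.084 [267.4 324.2]
1.55 0.09 [268.9 326.8]
1.6 0.096 [270.4 329.3]
1.65 0.102 [272.1 331.8]
1.7 0.108 [273.8 334.3]
1.75 0.114 [275.6 336.8]
1.8 0.12 [277.5 339.2]
1.85 0.125 [279.5 341.5]
1.9 0.13 [281.5 343.8]
1.95 0.135 [283.6 345.9]
2.0 0.14 [285.8 348.1]
```

Request:
send_rows --pt "0 -0.004 -0.006 0 0 0 0" --pt "0 -0.008 -0.002 0 0 0 0" --pt "0 -0.008 -0.002 0 0 0 0" --pt "0 -0.008 -0.001 0 0 0 0" --pt "0 0 0 0 0 0 0"

```text
t: 27.52
tcp_pos: [0.5949, -0.2566, 0.1806]
orientation: [[0.522, 0.853, 0.01], [0.853, -0.522, -0.004], [0.002, 0.01, -1.0]]
wrist_force: [3.9, 0.0, 18.6]
opening: -0.0001
gripper_force: 12.1
```

```bash
python3 - <<'E'
from h import *
go([.5,-.26,.144],-31.4)
imaging.get_image("side")
print([(np.round(r["location"],1).tolist(),round(r["p"],2)) for r in finder.landmark_of("side","guard_edge")[:3]])
E
```

```text
t 27.525 tcp [ 0.5949 -0.2566  0.1806] yawy -31.46 z [ 0.01  -0.004 -1.   ] local shift [-0.0525 -0.0795  0.0357] turn z -0.001 F [ 3.9  0.  18.6] op -0.0001 gf 12.1
[([267.9, 325.7], 0.65), ([310.0, 369.2], 0.48)]
```

The guard follows and is at about 1.52 rad now, so I keep going.

Request:
send_rows --pt "0 -0.008 -0.003 0 0 0 0" --pt "0 -0.01 -0.001 0 0 0 0" --pt "0 -0.01 -0.001 0 0 0 0" --pt "0 -0.01 0 0 0 0 0" --pt "0 -0.01 0 0 0 0 0"

```text
t: 28.25
tcp_pos: [0.5498, -0.2301, 0.1804]
orientation: [[0.522, 0.853, -0.001], [0.853, -0.522, 0.0], [-0.0, -0.001, -1.0]]
wrist_force: [0.5, 0.2, 0.3]
opening: 0.0001
gripper_force: 0.0
```

```bash
python3 - <<'E'
from h import *
go([.5,-.26,.144],-31.4)
imaging.get_image("side")
print([(np.round(r["location"],1).tolist(),round(r["p"],2)) for r in finder.landmark_of("side","guard_edge")[:3]])
a=np.radians(-31.4);ux=np.array([np.cos(a),np.sin(a)]);o=np.array([.4833,-.2607])
for g in np.arange(0,1.4,.1):
    x=.065-.12*np.cos(g)+.028*np.sin(g); print(round(g,2),round(x,3),np.round(proj("side",[*(o+x*ux),.05+.12*np.sin(g)+.028*np.cos(g)]),1))
E
```

```text
t 28.25 tcp [ 0.5498 -0.2301  0.1804] yawy -31.46 z [-0.001  0.    -1.   ] local shift [-0.0515 -0.0268  0.0364] turn z -0.001 F [0.5 0.2 0.3] op 0.0001 gf 0.0
[([262.6, 300.8], 0.8), ([271.9, 314.4], 0.58), ([392.4, 268.4], 0.44)]
0.0 -0.055 [275.5 271.2]
0.1 -0.052 [272.3 272.1]
0.2 -0.047 [269.3 273.4]
0.3 -0.041 [266.7 275.2]
0.4 -0.035 [264.3 277.4]
0.5 -0.027 [262.4 280.1]
0.6 -0.018 [260.8 283.2]
0.7 -0.009 [259.7 286.7]
0.8 0.001 [259.  290.6]
0.9 0.012 [258.8 294.8]
1.0 0.024 [259.1 299.2]
1.1 0.036 [259.8 304. ]
1.2 0.048 [261.  308.9]
1.3 0.06 [262.7 313.9]
```

Request:
send_rows --pt "0 -0.01 0 0 0 0 0" --pt "0 -0.01 0 0 0 0 0" --pt "0 0 0 0 0 0 0" --pt "0 0 0 0 0 0 0" --pt "0 0 0 0 0 0 0"

```text
t: 28.98
tcp_pos: [0.534, -0.2202, 0.1806]
orientation: [[0.522, 0.853, 0.0], [0.853, -0.522, -0.0], [0.0, 0.0, -1.0]]
wrist_force: [-0.2, -0.8, -0.5]
opening: 0.0
gripper_force: 0.0
```

Request:
send_rows --pt "0 0 -0.03 0 0 0 0" --pt "0 0 -0.03 0 0 0 0" --pt "0 0 -0.02 0 0 0 0" --pt "0 0 0 0 0 0 0" --pt "0 0 0 0 0 0 0"

```text
t: 29.6
tcp_pos: [0.5333, -0.2199, 0.2596]
orientation: [[0.522, 0.853, -0.001], [0.853, -0.522, 0.0], [-0.0, -0.001, -1.0]]
wrist_force: [-0.8, -0.3, -0.5]
opening: 0.0001
gripper_force: 0.0
```

Request:
send_rows --pt "0 0 0 0 0 0 0" --pt "0 0 0 0 0 0 0" --pt "0 0 0 0 0 0 0" --pt "0 0 0 0 0 0 0" --pt "0 0 0 0 0 0 0"

```text
t: 30.22
tcp_pos: [0.5337, -0.22, 0.2606]
orientation: [[0.522, 0.853, 0.0], [0.853, -0.522, -0.0], [0.0, 0.0, -1.0]]
wrist_force: [-0.1, -0.4, -1.5]
opening: 0.0002
gripper_force: 0.0
```

Request:
send_rows --pt "0 0 0 0 0 0 0" --pt "0 0 0 0 0 0 0" --pt "0 0 0 0 0 0 0" --pt "0 0 0 0 0 0 0" --pt "0 0 0 0 0 0 0"

```text
t: 30.85
tcp_pos: [0.5337, -0.2201, 0.2606]
orientation: [[0.522, 0.853, 0.0], [0.853, -0.522, -0.0], [-0.0, 0.0, -1.0]]
wrist_force: [0.3, -0.1, 0.1]
opening: -0.0004
gripper_force: 0.0
```

```bash
python3 - <<'E'
from h import *
b=imaging.get_image("side")
for q in("guard_edge","heater_end_a"):print([(np.round(r["location"],1).tolist(),round(r["p"],2)) for r in finder.landmark_of("side",q)[:3]])
cv2.imwrite("pics/z1.png",cv2.resize(b[200:400,220:440],(660,600),interpolation=cv2.INTER_CUBIC)[:,:,::-1])
E
```

```text
[([276.1, 269.8], 0.76)]
[([315.8, 270.5], 0.87), ([272.0, 312.1], 0.82)]
```

View pics/z1.png

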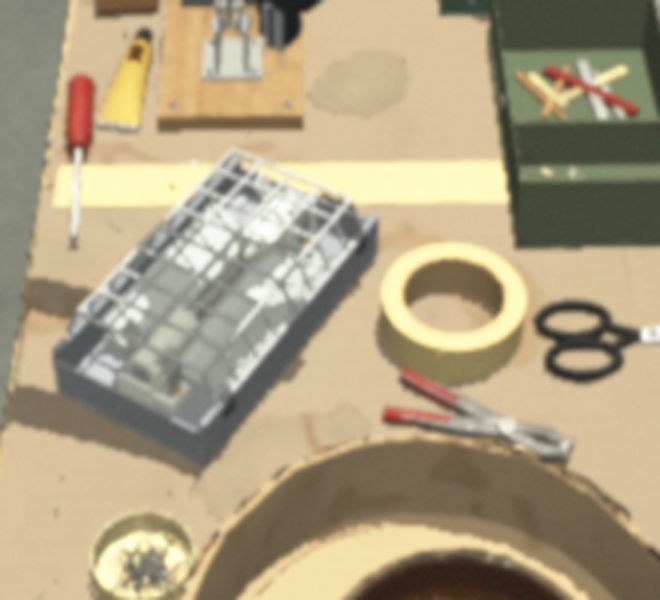

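The guard is shut, with its edge at (276,270) against a predicted (275.5,271) for 0 rad. The heater is seated and the bystanders look unmoved.

```bash
python3 -c "
from rig import ticket
print(ticket.sign_off())"
```

```text
the job is handed in; nothing more can be done
None
```

The job is handed in at about 31 s: the heater is snapped home in both clips, the guard is fully shut and the tools and tins look unmoved; the one hitch was the guard wires catching the fingertip, which briefly raised the wrist force to about 67 N.

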